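# Find the full parts canister and click its lid shut

### The job

Three look-alike parts canisters stand in the tray with their lids loose; only one of them holds a gear. Lift them by their lids to feel which is the heavy one, put each you lift back in its own pocket, then turn the heavy canister's lid clockwise until its ratchet clicks, stopping after one to three clicks and leaving it tight. Leave the lids of the other two as they are and do not disturb the mallet or the spark plug bodies.

Things in the scene. Friction and masses are not known exactly. Their poses are not given: they have to be found in the camera images.
- tray: Fixed dark steel tray, 125 x 425 x 30 mm, on the bench. Origin: centre of its underside; y along its length. Three square pockets, 93 mm wide, 26 mm deep (floor 4 mm thick), in a row along y, 150 mm apart, the middle one at the origin; each holds one canister, any of the three, with 2.5 mm play each side and keeps it from turning.
- can_a: Canister a, loose, one of three alike: square aluminium body 88 x 88 x 78 mm, steel collar, grey plastic lid with a grip bar on top, 150 mm high in all. Origin: centre of its underside; z up. In all, an empty one weighs about 0.38 kg, the full one about 0.92 kg, either up to 10 % off. It can be lifted by the bar: the lid never comes off.
- cap_a_bar (a point): Lid bar of canister a: flat upright bar 70 mm long, 20 mm thick, 40 mm high, across the middle of the round lid (76 mm wide, its top 20 mm below this point). Point: the bar's centre, on the canister's axis, 127 mm above can_a; x along the bar, y across (pinch across y from above), z up. Clockwise seen from above tightens; all lids start loose and stay where left.
- cap_a_barend (a point): End of bar a, 35 mm from its centre along it. Turned clockwise the lid drags about 0.06 N m until tight, which comes after 0.9 to 2.1 rad, different each time and not seen; from there the torque rises within 0.1 rad to between 0.3 and 0.7 N m and drops suddenly to almost nothing as the ratchet clicks over, then again every 0.39 rad that it is turned on.
- ring_a_lug (a point): One of eight lugs on the rim of the steel ratchet collar under lid a: 44 mm from the axis, 38 mm below cap_a_bar. The collar stands still while the lid is turned, and goes on clockwise with it by 22 degrees at each click.
- can_b: Canister b, loose, one of three alike: square aluminium body 88 x 88 x 78 mm, steel collar, grey plastic lid with a grip bar on top, 150 mm high in all. Origin: centre of its underside; z up. In all, an empty one weighs about 0.38 kg, the full one about 0.92 kg, either up to 10 % off. It can be lifted by the bar: the lid never comes off.
- cap_b_bar (a point): Lid bar of canister b: flat upright bar 70 mm long, 20 mm thick, 40 mm high, across the middle of the round lid (76 mm wide, its top 20 mm below this point). Point: the bar's centre, on the canister's axis, 127 mm above can_b; x along the bar, y across (pinch across y from above), z up. Clockwise seen from above tightens; all lids start loose and stay where left.
- cap_b_barend (a point): End of bar b, 35 mm from its centre along it. Turned clockwise the lid drags about 0.06 N m until tight, which comes after 0.9 to 2.1 rad, different each time and not seen; from there the torque rises within 0.1 rad to between 0.3 and 0.7 N m and drops suddenly to almost nothing as the ratchet clicks over, then again every 0.39 rad that it is turned on.
- ring_b_lug (a point): One of eight lugs on the rim of the steel ratchet collar under lid b: 44 mm from the axis, 38 mm below cap_b_bar. The collar stands still while the lid is turned, and goes on clockwise with it by 22 degrees at each click.
- can_c: Canister c, loose, one of three alike: square aluminium body 88 x 88 x 78 mm, steel collar, grey plastic lid with a grip bar on top, 150 mm high in all. Origin: centre of its underside; z up. In all, an empty one weighs about 0.38 kg, the full one about 0.92 kg, either up to 10 % off. It can be lifted by the bar: the lid never comes off.
- cap_c_bar (a point): Lid bar of canister c: flat upright bar 70 mm long, 20 mm thick, 40 mm high, across the middle of the round lid (76 mm wide, its top 20 mm below this point). Point: the bar's centre, on the canister's axis, 127 mm above can_c; x along the bar, y across (pinch across y from above), z up. Clockwise seen from above tightens; all lids start loose and stay where left.
- cap_c_barend (a point): End of bar c, 35 mm from its centre along it. Turned clockwise the lid drags about 0.06 N m until tight, which comes after 0.9 to 2.1 rad, different each time and not seen; from there the torque rises within 0.1 rad to between 0.3 and 0.7 N m and drops suddenly to almost nothing as the ratchet clicks over, then again every 0.39 rad that it is turned on.
- ring_c_lug (a point): One of eight lugs on the rim of the steel ratchet collar under lid c: 44 mm from the axis, 38 mm below cap_c_bar. The collar stands still while the lid is turned, and goes on clockwise with it by 22 degrees at each click.
- mallet: Wooden mallet with a brass face, about 215 mm long, lying on the bench; bystander. Origin on the bench under its handle, 75 mm from the middle of its head.
- plug_1: Cream ceramic spark plug body, 75 mm tall, 32 mm wide foot, standing on the bench; bystander. Origin: centre of its foot.
- plug_2: The other cream ceramic spark plug body, same size, standing; bystander. Origin: centre of its foot.

How it is judged:
On the way, in this order (a step that is already met when the one before it is completed fails the run):
1. a canister has been lifted clear (10 mm or more) off its pocket's floor (height (world z) of any of can_a, can_b, can_c above 0.014 m), for 0.1 s.
2. a lid's ratchet has clicked over ((y of ring_a_lug in the frame of can_a below -0.0125 m or y of ring_b_lug in the frame of can_b below -0.0125 m or y of ring_c_lug in the frame of can_c below -0.0125 m)), for 0.2 s.
At the end, for the whole second after the job is handed in: Heavy canister (over 6 N on the tray): ratchet clicked on 1 to 3 times (collar on by 17 to 80 deg), lid still tight (within 20 deg). All canisters upright (0.08 rad) in own pockets, within 12 mm of start. Other lids as they were (bar end within 20 mm), ratchets not clicked (((contact force between can_a and tray above 6 N and y of ring_a_lug in the frame of can_a below -0.0125 m and x of ring_a_lug in the frame of can_a above 0.0075 m and angle between the x axis of cap_a_bar and the x axis of ring_a_lug, either way round below 0.35 rad) or (contact force between can_a and tray below 6 N and y of ring_a_lug in the frame of can_a above -0.01 m and distance of cap_a_barend from where it was at the start of the episode below 0.02 m)) and distance of each of can_a, can_b, can_c from where it was at the start of the episode below 0.012 m and angle between each of can_a, can_b, can_c's own z axis and vertical below 0.08 rad and ((contact force between can_b and tray above 6 N and y of ring_b_lug in the frame of can_b below -0.0125 m and x of ring_b_lug in the frame of can_b above 0.0075 m and angle between the x axis of cap_b_bar and the x axis of ring_b_lug, either way round below 0.35 rad) or (contact force between can_b and tray below 6 N and y of ring_b_lug in the frame of can_b above -0.01 m and distance of cap_b_barend from where it was at the start of the episode below 0.02 m)) and ((contact force between can_c and tray above 6 N and y of ring_c_lug in the frame of can_c below -0.0125 m and x of ring_c_lug in the frame of can_c above 0.0075 m and angle between the x axis of cap_c_bar and the x axis of ring_c_lug, either way round below 0.35 rad) or (contact force between can_c and tray below 6 N and y of ring_c_lug in the frame of can_c above -0.01 m and distance of cap_c_barend from where it was at the start of the episode below 0.02 m))); the robot touches nothing.
It fails at once if mallet or spark plug body disturbed (moved more than 30 mm) (distance of any of mallet, plug_1, plug_2 from where it was at the start of the episode above 0.03 m).
It also fails if it takes over 72 s, if anything falls off the work surface, if the arm or the gripper's body presses on something with over 40 N, if the wrist force passes 120 N, or if a joint passes its speed limit or range.

### The arm

A 6-joint arm with a two-finger parallel gripper is mounted at the origin on the work surface. World frame = base frame: x ahead of the robot, y to its left, z up, the work surface at z = 0. Lengths are in m, angles in rad, forces in N, time in s.
With the tool pointing down it reaches from about 0.425 to 0.95 m from the base axis. Payload 3.5 kg.
Tool frame: the origin (TCP) lies midway between the tips of the shut fingers; the grasp point (between the pads) lies arm.pinch_z behind it (arm.pinch_z is the distance from the TCP to the grasp point, in m); z points along the fingers, y is the line along which they close (so a half turn about z gives the same grasp; the last joint's range is limited). The gripper opens to 85 mm and grips with 20 to 120 N. Pads are 22 mm wide; open, the fingers measure 114 mm over their backs; the gripper's body (76 mm by 85 mm) begins 54 mm behind the grasp point. The pads swing forward as they close: fully open they stand 13 mm farther back than shut.
Start: joints at [0.975, 0.286, 1.577, -0, 1.279, -0.15], TCP at [0.291, 0.609, 0.231] pointing down, gripper open.
Joint ranges: [-2.77, 2.77], [-0.9, 2.22], [0.21, 2.48], [-1.53, 4.67], [0.24, 2.81], [-2.84, 2.84]. Speed limits (rad/s): [2.79, 2.79, 3.14, 3.14, 3.14, 3.14].

### API

Orientations are given as a unit quaternion [w, x, y, z].
In Python, from plant import arm gives the robot as it stands. The module is installed in compiled form; this text tells all that it offers.
- The arm moves only by the tool carry_out, never from a script. Its argument "rows" is a list of rows, each a list of 3 entries, a list of its own where there are three numbers: the turn, a rotation vector about the tool's x, y, z in units of 6 degrees (1.0 is 6 degrees), then the shift along the tool's x, y, z in units of 50 mm (1.0 is 50 mm), then the opening, from 0 (shut) to 1 (fully open). A call has 1 to 12 rows; each row is the pose to reach, as a shift and turn from the pose commanded when the call began, along the tool's axes at that moment; what a row does not reach only later rows make up. A row lasts 1/8 s, in which the tool goes at most 62.5 mm and 10.7 degrees, less where a joint would pass 70% of its speed; a pose out of reach is approached as far as the arm can. A call with a gripper value outside its range is refused whole. The fingers move at their own pace and stop on an object; "squeeze" is the grip in N (left out, the last holds). Time passes only in rows, so rows that repeat a pose let the fingers close. It gives the time, the measured TCP pose, the force, the opening and the grip force at its end, in the units of the state.
- arm.sense(): the state, without advancing time (a new reading comes with each control period).
- arm.camera(name): name is "side" or "top" or "wrist"; returns (picture, depth): 420x560x3 uint8, red, green, blue; 420x560 float32, m along the optical axis (not along the pixel's ray), 0 where there is no reading.
- arm.camera_params(name): a dict with "mtx" (3x3 intrinsics, pixels), "camera_from_world" (4x4, takes a point from world to camera coordinates); the wrist camera has in their place "mount" (4x4, takes a point from camera to tool coordinates, whose origin is the TCP and whose axes are the flange's). Camera axes: x right, y down, z forward; pixel columns grow to the right and rows downward; lengths in m; the calibration is good to about 2 mm. A picture is of the moment at which its call begins: read the wrist's pose just before it. camera_params takes no time and is no camera call.
- arm.finish_job(): hands the job in; it is judged then, once.
Trained networks look in the newest picture that a camera, given by its name, has taken for a name from the list of things; names that differ only in an ending like _2 or _b are one class to them, and where a whole thing is asked for, a point or a joint stands for the part that bears it (a point fixed in the world has none). Each returns a list of dicts, best first, with "score" (0 to 1); they miss things now and then, are a little off and sometimes report something else, mostly with a low value. They report only what shows in the picture. A call takes as long as a camera call.
- arm.cut_out(camera, query): "pixels" (420x560 bool, what is visible of it) and "position" ([row, column] in pixels, amid what is visible of it).
- arm.tip_of(camera, query): "position" ([row, column] in pixels: a listed point, or the origin of a listed thing).
The state is a dict: "clock": time; "qpos": joint angles; "joint_velocities": joint speeds; "effort": joint torques, N m; "position": TCP position; "tool_rot": TCP orientation; "force": force on the tool from outside, world axes, zero at the start; "wrist_torque": the same for the moment, N m; "grip_width": finger opening in m; "finger_force": force on a finger pad.
Only numpy, scipy, OpenCV 4.12 (cv2) and the standard library are available. Lean on these libraries where they do the work, as an engineer would, in place of code of your own. Each camera call takes 0.05 s, during which the arm holds its last target. There are 200 camera calls.

## Working session

There is one attempt and no reset: what is moved stays moved. The work goes in short steps, Python scripts to look and compute and a tool call to move; the robot and the scene stay as the last step left them, time stands still between calls to the robot, and variables do not carry over. Pictures are saved under pics/ and viewed, at most 10 in all, crops included, and the job is handed in when it is done.

Besides the shell and the picture viewer there is one more tool, called after "Emit:" in YAML: its name, and indented under it one key for each argument. carry_out: Moves the arm, as the interface text tells. Its arguments: {"type":"object","properties":{"rows":{"type":"array"},"squeeze":{"type":"number"}},"required":["rows"]}

```bash
mkdir -p pics
cat > h.py <<'E'
import numpy as np, cv2
from plant import arm
def R(q): 
    from scipy.spatial.transform import Rotation as Ro
    return Ro.from_quat([q[1],q[2],q[3],q[0]]).as_matrix()
def cam(name,save=None):
    s=arm.sense(); im,d=arm.camera(name); p=arm.camera_params(name)
    if 'mount' in p:
        T=np.eye(4);T[:3,:3]=R(s['tool_rot']);T[:3,3]=s['position'];W=T@np.array(p['mount'])
    else: W=np.linalg.inv(np.array(p['camera_from_world']))
    if save: cv2.imwrite('pics/'+save,im[:,:,::-1])
    return im,d,np.array(p['mtx']),W
def pt(rc,d,K,W,z=None):
    r,c=rc; ray=np.linalg.inv(K)@[c,r,1]
    if z is not None: 
        v=W[:3,:3]@ray; return W[:3,3]+v*(z-W[2,3])/v[2]
    a=d[int(r)-1:int(r)+2,int(c)-1:int(c)+2]; a=a[a>0]
    return (W@np.r_[ray*np.median(a),1])[:3] if len(a) else None
E
python3 - <<'E'
from h import *
np.set_printoptions(precision=3,suppress=True)
s=arm.sense(); print({k:np.round(v,3) for k,v in s.items()}, arm.pinch_z)
im,d,K,W=cam('top','top.png')
for q in ['cap_a_bar','cap_a_barend','ring_a_lug','can_a','mallet','plug_1','tray']:
    for o in arm.tip_of('top',q):
        print(q,round(o['score'],2),np.round(o['position']),pt(o['position'],d,K,W),pt(o['position'],d,K,W,.131))
E
```

```text
{'clock': np.float64(0.0), 'qpos': array([ 0.975,  0.287,  1.578,  0.   ,  1.279, -0.15 ]), 'joint_velocities': array([ 0.   , -0.   ,  0.001, -0.   ,  0.   , -0.002]), 'effort': array([ -0.   , -40.597, -29.263,  -0.   ,   0.006,  -0.   ]), 'position': array([0.291, 0.608, 0.23 ]), 'tool_rot': array([-0.   ,  0.221,  0.975, -0.001]), 'force': array([ 0.586, -0.068, -0.017]), 'wrist_torque': array([ 0.026, -0.035, -0.017]), 'finger_force': np.float64(0.0), 'grip_width': np.float64(0.086)} 0.0187
cap_a_bar 0.71 [257. 365.] [ 0.565 -0.177  0.151] [ 0.566 -0.183  0.131]
cap_a_barend 0.58 [269. 351.] [ 0.545 -0.152  0.149] [ 0.546 -0.157  0.131]
cap_a_barend 0.51 [260. 349.] [ 0.562 -0.157  0.112] [ 0.562 -0.153  0.131]
can_a 0.84 [260. 346.] [ 0.562 -0.152  0.111] [ 0.561 -0.147  0.131]
can_a 0.63 [246. 205.] [0.581 0.103 0.119] [0.58  0.101 0.131]
mallet 0.7 [151. 232.] [0.79  0.071 0.023] [0.755 0.061 0.131]
plug_1 0.82 [187. 371.] [ 0.721 -0.227  0.02 ] [ 0.694 -0.196  0.131]
plug_1 0.47 [174. 342.] [ 0.748 -0.164  0.024] [ 0.719 -0.142  0.131]
tray 0.37 [259. 350.] [ 0.564 -0.159  0.112] [ 0.564 -0.155  0.131]
```

View pics/top.png

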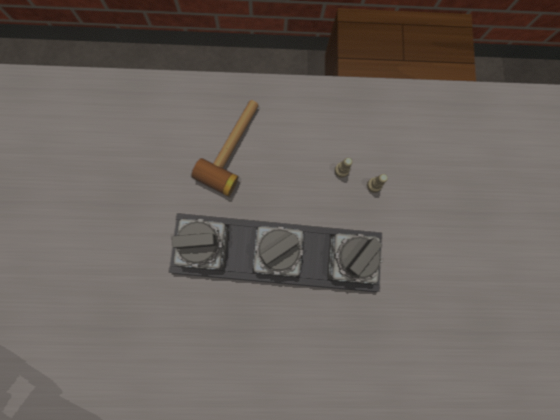

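The top view shows three canisters at pixels (246,200), (252,280) and (259,358), with the mallet and two plugs well behind them. I'll fit the bar tops from depth.

Run:
```python
from h import *
np.set_printoptions(precision=3,suppress=True)
im,d,K,W=cam('top')
v,u=np.mgrid[:420,:560]
P=np.stack([u,v,np.ones_like(u)],-1)@np.linalg.inv(K).T*d[...,None]
P=P@W[:3,:3].T+W[:3,3]
m=((P[...,2]>.138)&(P[...,2]<.17)&(d>0)&(P[...,0]<.7)&(abs(P[...,1])<.3)).astype(np.uint8)
n,l,st,c=cv2.connectedComponentsWithStats(m)
for i in range(1,n):
    if st[i,4]<40: continue
    Q=P[l==i].astype(np.float32); r=cv2.minAreaRect(Q[:,:2]*1000)
    w,V=np.linalg.eigh(np.cov(Q[:,:2].T)); a=V[:,1]
    print(len(Q),Q.mean(0),'rect',r,'axis ang',np.degrees(np.arctan2(a[1],a[0])))
m=((P[...,2]>.015)&(P[...,2]<.036)&(d>0)&(P[...,0]<.65)&(abs(P[...,1])<.35))
print('tray',cv2.minAreaRect(P[m][:,:2].astype(np.float32)*1000))
```

```text
510 [0.589 0.12  0.151] rect ((589.5234375, 120.70272827148438), (20.259422302246094, 69.19293975830078), 6.098248481750488) axis ang 96.15124193010709
476 [ 0.578 -0.028  0.151] rect ((578.7047729492188, -28.30373764038086), (19.9896297454834, 69.74443817138672), 34.70152282714844) axis ang 124.41439088106128
511 [ 0.568 -0.176  0.15 ] rect ((567.9071044921875, -177.7323760986328), (20.309890747070312, 69.72666931152344), 51.45700454711914) axis ang 141.22520731213595
tray ((578.9547729492188, -28.730682373046875), (424.89599609375, 121.27447509765625), 85.90840911865234)
```

Emit:
carry_out:
  rows:
    - [[0,0,0.9],[-0.9,-0.6,0.06],1]
    - [[0,0,1.8],[-1.8,-1.2,0.12],1]
    - [[0,0,2.7],[-2.7,-1.8,0.18],1]
    - [[0,0,3.6],[-3.6,-2.35,0.24],1]
    - [[0,0,4.5],[-4.5,-2.9,0.3],1]
    - [[0,0,5.4],[-5.4,-3.5,0.36],1]
    - [[0,0,6.3],[-6.3,-4.1,0.42],1]
    - [[0,0,7.2],[-7.2,-4.7,0.5],1]
    - [[0,0,8.1],[-8.1,-5.3,0.55],1]
    - [[0,0,9.0],[-9.0,-5.85,0.6],1]
    - [[0,0,9.7],[-9.59,-6.21,0.6],1]
    - [[0,0,9.7],[-9.59,-6.21,0.6],1]
  squeeze: 60

```text
clock: 1.95
position: [0.5909, 0.12, 0.2014]
tool_rot: [0.0, 0.669, 0.743, 0.0]
force: [0.4, 0.4, 0.1]
grip_width: 0.0853
finger_force: 0.0
```

Emit:
carry_out:
  rows:
    - [[0,0,0],[0,-0.03,0.8],1]
    - [[0,0,0],[0,-0.03,1.4],1]
    - [[0,0,0],[0,-0.03,1.65],1]
    - [[0,0,0],[0,-0.03,1.65],0.8]
    - [[0,0,0],[0,-0.03,1.65],0]
    - [[0,0,0],[0,-0.03,1.65],0]
    - [[0,0,0],[0,-0.03,1.65],0]
    - [[0,0,0],[0,-0.03,1.65],0]
    - [[0,0,0],[0,-0.03,1.65],0]

```text
clock: 3.08
position: [0.5891, 0.1221, 0.1202]
tool_rot: [0.001, 0.667, 0.745, 0.001]
force: [0.3, 0.9, 6.0]
grip_width: 0.019
finger_force: 59.5
```

```bash
python3 -c "
from h import *
s=arm.sense();print({k:np.round(v,3) for k,v in s.items()})"
```

```text
{'clock': np.float64(3.075), 'qpos': array([ 0.036,  0.24 ,  1.848,  0.   ,  1.051, -0.074]), 'joint_velocities': array([ 0.001, -0.001, -0.001, -0.   ,  0.   ,  0.001]), 'effort': array([-3.2500e-01, -3.2569e+01, -2.3929e+01, -6.3000e-02, -1.8900e-01,
        2.7000e-02]), 'position': array([0.589, 0.122, 0.12 ]), 'tool_rot': array([0.001, 0.667, 0.745, 0.001]), 'force': array([0.307, 0.878, 6.002]), 'wrist_torque': array([0.042, 0.065, 0.003]), 'finger_force': np.float64(59.471), 'grip_width': np.float64(0.019)}
```

Emit:
carry_out:
  rows:
    - [[0,0,0],[0,0,-0.1],0]
    - [[0,0,0],[0,0,-0.25],0]
    - [[0,0,0],[0,0,-0.4],0]
    - [[0,0,0],[0,0,-0.4],0]
    - [[0,0,0],[0,0,-0.4],0]
    - [[0,0,0],[0,0,-0.4],0]

```text
clock: 3.82
position: [0.5877, 0.122, 0.1383]
tool_rot: [-0.001, 0.667, 0.745, -0.001]
force: [-0.7, 0.2, -9.2]
grip_width: 0.019
finger_force: 59.3
```

About 9.2 N of weight, so this one is the heavy canister. I'll set it down and start turning.

Emit:
carry_out:
  rows:
    - [[0,0,0],[0,0,0.15],0]
    - [[0,0,0],[0,0,0.3],0]
    - [[0,0,0],[0,0,0.39],0]
    - [[0,0,0],[0,0,0.39],0]
    - [[0,0,0],[0,0,0.39],0]

```text
clock: 4.45
position: [0.5881, 0.1219, 0.1205]
tool_rot: [-0.0, 0.667, 0.745, -0.0]
force: [-5.6, -1.3, 0.3]
grip_width: 0.0193
finger_force: 60.7
```

Emit:
carry_out:
  rows:
    - [[0,0,1],[0,0,0],0]
    - [[0,0,2],[0,0,0],0]
    - [[0,0,3],[0,0,0],0]
    - [[0,0,4],[0,0,0],0]
    - [[0,0,5],[0,0,0],0]
    - [[0,0,6],[0,0,0],0]
    - [[0,0,7],[0,0,0],0]
    - [[0,0,8],[0,0,0],0]
    - [[0,0,8],[0,0,0],0]

```text
clock: 5.58
position: [0.5893, 0.1215, 0.1203]
tool_rot: [0.001, 0.912, 0.409, 0.001]
force: [-1.2, -3.1, -0.7]
grip_width: 0.0194
finger_force: 60.4
```

```bash
cat > s.py <<'E'
from h import *
s=arm.sense();print(s['clock'],np.round(s['position'],4),'tz',np.round(s['wrist_torque'],3),'F',np.round(s['force'],1),'eff6',np.round(s['effort'][5],3),'psi',np.round(np.degrees(np.arctan2(R(s['tool_rot'])[1,1],R(s['tool_rot'])[0,1])),1),'tilt',np.round(R(s['tool_rot'])[:,2],3),'q6',np.round(s['qpos'][5],3))
E
python3 s.py
```

```text
5.575 [0.5893 0.1215 0.1203] tz [-0.409  0.256 -0.065] F [-1.2 -3.1 -0.7] eff6 0.074 psi -41.7 tilt [ 0.003 -0.001 -1.   ] q6 0.763
```

Emit:
carry_out:
  rows:
    - [[0,0,0.5],[0,0,0],0]
    - [[0,0,0.9],[0,0,0],0]

```text
clock: 5.82
position: [0.5895, 0.1213, 0.1203]
tool_rot: [0.001, 0.931, 0.366, 0.001]
force: [-0.9, -2.8, -1.0]
grip_width: 0.0189
finger_force: 60.3
```

```bash
python3 s.py
```

```text
5.825 [0.5895 0.1213 0.1203] tz [-0.442  0.229  0.075] F [-0.9 -2.8 -1. ] eff6 -0.101 psi -47.1 tilt [ 0.003 -0.001 -1.   ] q6 0.858
```

Emit:
carry_out:
  rows:
    - [[0,0,0.5],[0,0,0],0]
    - [[0,0,0.9],[0,0,0],0]

```text
clock: 6.08
position: [0.5896, 0.1212, 0.1204]
tool_rot: [0.001, 0.947, 0.322, 0.001]
force: [-0.7, -2.7, -1.3]
grip_width: 0.0191
finger_force: 60.3
```

```bash
python3 s.py
```

```text
6.075 [0.5896 0.1212 0.1204] tz [-0.566  0.181  0.053] F [-0.7 -2.7 -1.3] eff6 -0.099 psi -52.5 tilt [ 0.004 -0.002 -1.   ] q6 0.952
```

Emit:
carry_out:
  rows:
    - [[0,0,0.5],[0,0,0],0]
    - [[0,0,0.9],[0,0,0],0]

```text
clock: 6.32
position: [0.5897, 0.1211, 0.1204]
tool_rot: [0.001, 0.961, 0.277, 0.002]
force: [-0.1, -3.5, -1.9]
grip_width: 0.0192
finger_force: 60.3
```

```bash
python3 s.py
```

```text
6.325 [0.5897 0.1211 0.1204] tz [-0.596  0.124  0.112] F [-0.1 -3.5 -1.9] eff6 -0.098 psi -57.9 tilt [ 0.004 -0.002 -1.   ] q6 1.046
```

Emit:
carry_out:
  rows:
    - [[0,0,0.5],[0,0,0],0]
    - [[0,0,0.9],[0,0,0],0]

```text
clock: 6.58
position: [0.5901, 0.121, 0.1204]
tool_rot: [0.002, 0.973, 0.232, 0.002]
force: [2.2, -4.0, -2.4]
grip_width: 0.0194
finger_force: 60.1
```

```bash
python3 s.py
```

```text
6.575 [0.5901 0.121  0.1204] tz [-0.672 -0.263  0.595] F [ 2.2 -4.  -2.4] eff6 0.441 psi -63.1 tilt [ 0.005 -0.002 -1.   ] q6 1.138
```

Emit:
carry_out:
  rows:
    - [[0,0,0.5],[0,0,0],0]
    - [[0,0,0.9],[0,0,0],0]

```text
clock: 6.82
position: [0.5911, 0.1209, 0.1206]
tool_rot: [0.002, 0.982, 0.187, 0.004]
force: [3.0, -3.2, -3.6]
grip_width: 0.0191
finger_force: 60.0
```

```bash
python3 s.py
```

```text
6.825 [0.5911 0.1209 0.1206] tz [-0.721 -0.527  0.5  ] F [ 3.  -3.2 -3.6] eff6 0.357 psi -68.4 tilt [ 0.008 -0.003 -1.   ] q6 1.232
```

Emit:
carry_out:
  rows:
    - [[0,0,0.5],[0,0,0],0]
    - [[0,0,0.9],[0,0,0],0]

```text
clock: 7.08
position: [0.591, 0.1207, 0.1207]
tool_rot: [0.002, 0.99, 0.139, 0.004]
force: [3.7, -4.1, -2.7]
grip_width: 0.0192
finger_force: 60.0
```

```bash
python3 s.py
```

```text
7.075 [0.591  0.1207 0.1207] tz [-0.741 -0.483  0.278] F [ 3.7 -4.1 -2.7] eff6 0.109 psi -74.0 tilt [ 0.008 -0.003 -1.   ] q6 1.328
```

Run:
```python
from h import *
np.set_printoptions(precision=3,suppress=True)
for n in ['wrist','side']:
    im,d,K,W=cam(n)
    for q in ['ring_a_lug','can_a','cap_a_barend']:
        for o in arm.tip_of(n,q): print(n,q,round(o['score'],2),np.round(o['position']),pt(o['position'],d,K,W))
    if n=='side':
        uv=K@(np.linalg.inv(W)@[.59,.121,.1,1])[:3]; u,v=(uv[:2]/uv[2]).astype(int); print(u,v)
        u0,v0=max(u-70,0),max(v-70,0)
        b=cv2.resize(im[v0:v0+140,u0:u0+140],(420,420),interpolation=cv2.INTER_CUBIC)
    else: a=cv2.resize(im,(373,280))
c=np.zeros((420,793,3),np.uint8);c[:280,:373]=a;c[:b.shape[0],373:373+b.shape[1]]=b
cv2.imwrite('pics/p2.png',c[:,:,::-1])
```

```text
wrist can_a 0.8 [206. 278.] [0.624 0.13  0.111]
wrist can_a 0.65 [260. 430.] [0.602 0.013 0.07 ]
wrist can_a 0.28 [370. 537.] [ 0.585 -0.02   0.139]
wrist cap_a_barend 0.47 [289. 275.] [0.601 0.125 0.151]
side can_a 0.96 [204. 334.] [0.571 0.137 0.218]
side can_a 0.59 [306. 313.] [0.596 0.164 0.051]
side cap_a_barend 0.64 [158. 352.] [ 0.538 -0.164  0.127]
318 261
```

View pics/p2.png

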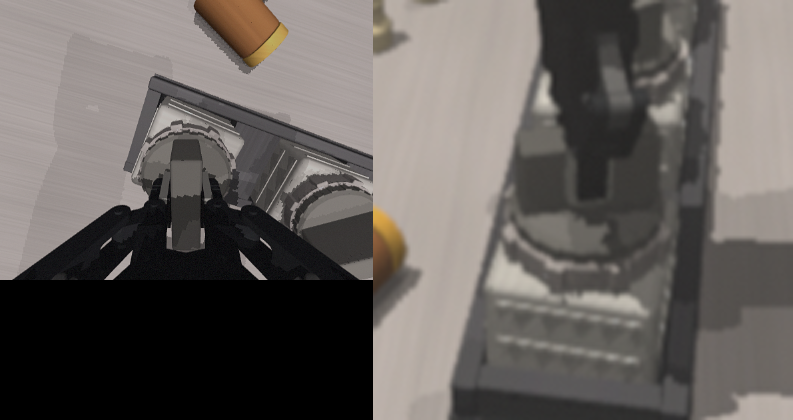

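The wrist view shows our collar's lugs around (177,125) in the half-size image. I'll overlay where the lugs should be for the unclicked and clicked cases.

```bash
cat > lug.py <<'E'
from h import *
import sys
im,d,K,W=cam('wrist'); f=5
P0=K@(np.linalg.inv(W)@[.633,.121,.093,1])[:3]; u,v=(P0[:2]/P0[2]).astype(int); u0=max(0,u-80);v0=max(0,v-45)
b=cv2.resize(im[v0:v0+110,u0:u0+160],None,fx=f,fy=f,interpolation=cv2.INTER_CUBIC).copy()
cx,cy=float(sys.argv[2]),float(sys.argv[3])
for off,col in ((0,(255,0,0)),(-22.5,(0,0,255))):
    for k in range(-2,3):
        a=np.radians(-4.1+off+45*k)
        q=K@(np.linalg.inv(W)@[cx+.046*np.cos(a),cy+.046*np.sin(a),.093,1])[:3]; q=((q[:2]/q[2]-[u0,v0])*f).astype(int)
        cv2.circle(b,tuple(map(int,q)),4,col,-1)
cv2.imwrite('pics/'+sys.argv[1],b[:,:,::-1])
E
python3 lug.py lug1.png .5895 .1205
```

```text
(no output)
```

View pics/lug1.png

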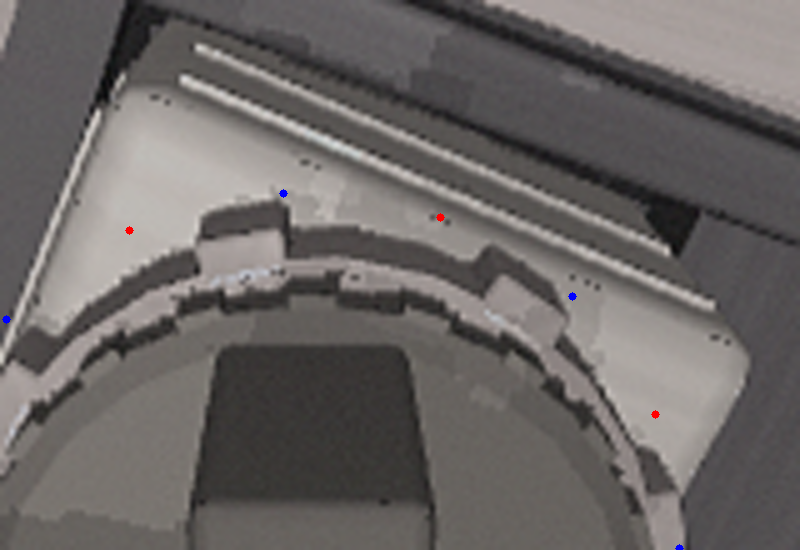

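The lugs at (245,240) and (525,290) sit midway between the side and corner directions, which is the blue (clicked) pattern shifted slightly. So the collar has clicked once. I'll turn a little further to sit firmly in the tight range.

Emit:
carry_out:
  rows:
    - [[0,0,0.5],[0,0,0],0]
    - [[0,0,1],[0,0,0],0]
    - [[0,0,1],[0,0,0],0]

```text
clock: 7.9
position: [0.591, 0.1213, 0.1209]
tool_rot: [0.001, 0.996, 0.086, 0.004]
force: [3.8, -3.6, -2.0]
grip_width: 0.0192
finger_force: 60.2
```

```bash
python3 s.py
```

```text
7.9 [0.591  0.1213 0.1209] tz [-0.617 -0.773 -0.066] F [ 3.8 -3.6 -2. ] eff6 0.001 psi -80.1 tilt [ 0.008 -0.001 -1.   ] q6 1.433
```

Emit:
carry_out:
  rows:
    - [[0,0,0],[0,0,0],0.6]
    - [[0,0,0],[0,0,0],1]
    - [[0,0,0],[0,0,0],1]
    - [[0,0,0],[0,0,0],1]
    - [[0,0,0],[0,0,-0.5],1]
    - [[0,0,0],[0,0,-1.3],1]
    - [[0,0,0],[-0.6,0,-2.2],1]
    - [[0,0,0],[-1.0,0,-2.6],1]
    - [[0,0,0],[-1.0,0,-2.6],1]

```text
clock: 9.02
position: [0.5394, 0.1136, 0.2518]
tool_rot: [0.0, 0.996, 0.086, 0.002]
force: [0.4, -0.6, -0.2]
grip_width: 0.0853
finger_force: 0.0
```

```bash
sed -n 1,0p h.py; python3 s.py; python3 lug.py lug2.png .5895 .1205
python3 - <<'E'
from h import *
np.set_printoptions(precision=3,suppress=True)
im,d,K,W=cam('wrist','w3.png')
im,d,K,W=cam('top')
v,u=np.mgrid[:420,:560]
P=np.stack([u,v,np.ones_like(u)],-1)@np.linalg.inv(K).T*d[...,None]
P=P@W[:3,:3].T+W[:3,3]
m=((P[...,2]>.138)&(P[...,2]<.16)&(d>0)&(P[...,0]<.7)&(abs(P[...,1])<.3)).astype(np.uint8)
n,l,st,c=cv2.connectedComponentsWithStats(m)
for i in range(1,n):
    if st[i,4]>40: Q=P[l==i].astype(np.float32); print(len(Q),Q.mean(0),cv2.minAreaRect(Q[:,:2]*1000))
E
```

```text
import numpy as np, cv2
9.025 [0.5394 0.1136 0.2518] tz [-0.023 -0.003 -0.056] F [ 0.4 -0.6 -0.2] eff6 -0.007 psi -80.1 tilt [ 0.005  0.    -1.   ] q6 1.422
141 [0.603 0.116 0.15 ] ((599.949462890625, 114.85267639160156), (52.61610412597656, 9.610485076904297), 14.395160675048828)
478 [ 0.578 -0.028  0.151] ((578.721435546875, -28.351852416992188), (20.007966995239258, 69.7731704711914), 34.55537033081055)
514 [ 0.568 -0.176  0.15 ] ((567.896728515625, -177.95668029785156), (20.663816452026367, 69.89511108398438), 51.41788101196289)
```

View pics/w3.png

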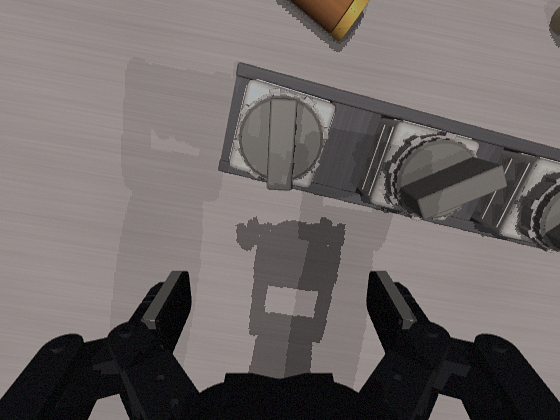

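The canister stands upright and seated in its pocket at about (140,280), and the other two haven't moved. One last look at the collar.

View pics/lug2.png

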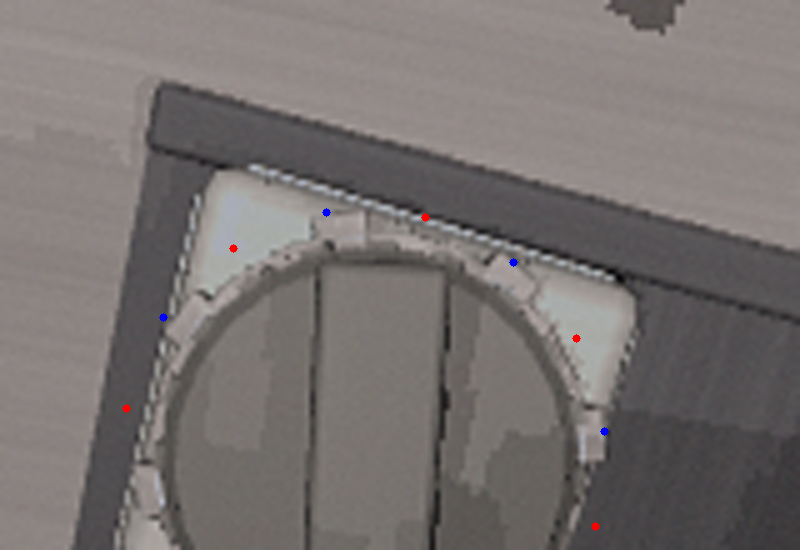

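The lugs at (340,228), (515,275) and (593,437) match the blue one-click positions, so I'm handing in.

```bash
python3 -c "
from plant import arm
print(arm.finish_job())"
```

```text
the job is handed in; nothing more can be done
None
```

The first canister I lifted, the one at the +y end of the tray, weighed about 9 N, so it was the heavy one; I put it back in its pocket, turned its lid clockwise through one ratchet click (lug positions confirm it), left the other two canisters and the bystanders untouched, and handed the job in; no verdict came back.

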